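# Rotate three heating blocks among three bench instruments

## Task

The three aluminium blocks stand on the wrong instruments. Put the block with two large wells on the heater with the dial, the block with six wells on the cooler with the fins at its ends, and the flat block without wells on the shaker with the round base, each lying flat inside the lip of the platform; on the way, park one block on the cork mat and let go of it there. Keep the blocks upright, and leave the beaker, the timer and the small drum where they stand.

Things in the scene. Friction and masses are not known exactly. Their poses are not given: they have to be found in the camera images.
- block_two: Solid aluminium block 70 (x) x 100 (y) x 30 (z) mm, 0.3 to 0.52 kg, with two large round wells (28 mm) in its top, one at each end. A flat upright lifting lug stands at the middle of its top: 14 thick (x) x 30 long (y), from 30 up to 75 mm above the block's underside; pinch it across its 14 mm from above. Origin: centre of the underside, z up, y along the long side. Half a turn about z makes no difference.
- block_six: Solid aluminium block 70 (x) x 100 (y) x 30 (z) mm, 0.3 to 0.52 kg, with six round wells (16 mm) in its top, a row of three at each end. A flat upright lifting lug stands at the middle of its top: 14 thick (x) x 30 long (y), from 30 up to 75 mm above the block's underside; pinch it across its 14 mm from above. Origin: centre of the underside, z up, y along the long side. Half a turn about z makes no difference.
- block_flat: Solid aluminium block 70 (x) x 100 (y) x 30 (z) mm, 0.3 to 0.52 kg, with a plain flat top without wells. A flat upright lifting lug stands at the middle of its top: 14 thick (x) x 30 long (y), from 30 up to 75 mm above the block's underside; pinch it across its 14 mm from above. Origin: centre of the underside, z up, y along the long side. Half a turn about z makes no difference.
- heater: Heater: white box 106 x 136 mm; lower deck in front (-x, to 89 mm from the centre) with one round dial. Fixed. Level black platform on top, 50 mm above the worktop, inside a lip 5 mm high, 90 (x) x 120 (y) mm inside: a block laid with its long side along y has 10 mm play all round; turned across it would lie on the lip. Origin: on the worktop under the platform's centre; z up, x away from the robot.
- cooler: Cooler: grey box 100 x 128 mm with upright metal cooling fins at both y ends, 176 mm over the fins. Fixed. Level black platform on top, 50 mm above the worktop, inside a lip 5 mm high, 90 (x) x 120 (y) mm inside: a block laid with its long side along y has 10 mm play all round; turned across it would lie on the lip. Origin: on the worktop under the platform's centre; z up, x away from the robot.
- shaker: Shaker: white round drum base of 170 mm diameter under the platform. Fixed. Level black platform on top, 50 mm above the worktop, inside a lip 5 mm high, 90 (x) x 120 (y) mm inside: a block laid with its long side along y has 10 mm play all round; turned across it would lie on the lip. Origin: on the worktop under the platform's centre; z up, x away from the robot.
- mat: Flat fixed cork mat 110 (x) x 140 (y) x 4 (z) mm, empty at the start: the parking place for one block. Origin: centre of its underside, on the worktop, so its top is 4 mm above the origin; z up.
- beaker: Bystander: small clear glass beaker, 58 mm diameter, 60 mm high, origin at the centre of its underside. Leave alone.
- bench_timer: Bystander: pale bench timer with a display, 70 x 62 x 20 mm, origin at the centre of its underside. Leave alone.
- drum: Bystander: small lidded round drum, 65 mm diameter, 85 mm high, origin at the centre of its underside. Leave alone.
Mind the look-alikes: they are no part of the job. Of the things like the mat, leave any that is black or green; of the rest the larger one is meant.

How it is judged:
By the outcome, as a careful person would: the job done as asked, in the order asked, and still so for the second after the job is handed in, with the robot touching nothing.
It also fails if it takes over 102 s, if anything falls off the work surface, if the arm or the gripper's body presses on something with over 40 N, if the wrist force passes 120 N, or if a joint passes its speed limit or range.

## Robot

A 6-joint arm with a two-finger parallel gripper is mounted at the origin on a cart in front of the work surface, level with it; the furniture and walls round the work are solid. World frame = base frame: x ahead of the robot, y to its left, z up, the work surface at z = 0. Lengths are in m, angles in rad, forces in N, time in s.
With the tool pointing down it reaches from about 0.375 to 0.925 m from the base axis. Payload 5.7 kg.
Tool frame: the origin (TCP) lies midway between the tips of the shut fingers; the grasp point (between the pads) lies 19 mm behind it; z points along the fingers, y is the line along which they close (so a half turn about z gives the same grasp; the last joint's range is limited). The gripper opens to 88 mm and grips with 3 to 60 N. Pads are 20 mm wide; open, the fingers measure 115 mm over their backs; the gripper's body (75 mm by 178 mm) begins 61 mm behind the grasp point.
Start: joints at [-1.459, 0.359, 1.51, -0, 1.272, -0.115], TCP at [0.135, -0.585, 0.223] pointing down, gripper open.
Joint ranges: [-2.97, 2.97], [-1.01, 2.36], [0.21, 2.38], [-0.96, 4.11], [0.2, 2.71], [-2.98, 2.98]. Speed limits (rad/s): [2.39, 2.39, 3.14, 3.14, 3.14, 3.14].

## Interface

Orientations are given as a unit quaternion [x, y, z, w].
In Python, from bench import move_ptp, servo_line, goto_joints, move_gripper, sleep, inverse_kinematics, capture, PlanningError, close_job, spot_in, silhouettes, current_clock, current_joint_pos, current_qvel, current_joint_torque, current_position, current_orientation, current_force, current_torque, current_finger_gap, current_grip_force gives the robot as it stands. Calls block until the motion is done:
- move_ptp(position, orientation): joint-space move of the TCP to a pose.
- servo_line(position, orientation=None, rate=0.15, contact_N=None): straight line of the TCP; orientation=None keeps the orientation; rate is the mean speed in m/s. With contact_N (N) it stops when the force on the tool has changed by that much, and returns True; else False.
- goto_joints(angles): joint-space move.
- move_gripper(opening): finger opening in m; the grip force is fixed at half the most; returns when the fingers have stopped.
- sleep(seconds).
- inverse_kinematics(position, orientation): joint angles nearest the present ones, or None.
- capture(name): name is "scene" or "top" or "wrist"; returns a dict with "image" (384x512x3 uint8, blue, green, red), "range_z" (384x512 float32, m along the optical axis (not along the pixel's ray), 0 where there is no reading), "intrinsics" (3x3 intrinsics, pixels), "R" (3x3) and "t" (3): a world point X has camera coordinates R X + t. Camera axes: x right, y down, z forward; pixel columns grow to the right and rows downward; lengths in m; the calibration is good to about 2 mm. A picture is of the moment at which its call begins.
A pose or a line that the arm cannot do raises PlanningError and nothing moves.
- close_job(): hands the job in; it is judged then, once.
Trained networks look in the newest picture that a camera, given by its name, has taken for a name from the list of things; names that differ only in an ending like _2 or _b are one class to them, and where a whole thing is asked for, a point or a joint stands for the part that bears it (a point fixed in the world has none). Each returns a list of dicts, best first, with "conf" (0 to 1); they miss things now and then, are a little off and sometimes report something else, mostly with a low value. They report only what shows in the picture. A call takes as long as a camera call. They do not tell look-alikes from the thing itself.
- spot_in(camera, query): "xy" ([column, row] in pixels, amid what is visible of it).
- silhouettes(camera, query): "region" (384x512 bool, what is visible of it) and "xy" ([column, row] in pixels, amid what is visible of it).
Readings, each from a call of its own:
- current_clock(): time.
- current_joint_pos(): joint angles.
- current_qvel(): joint speeds.
- current_joint_torque(): joint torques, N m.
- current_position(): TCP position.
- current_orientation(): TCP orientation.
- current_force(): force on the tool from outside, world axes, zero at the start.
- current_torque(): the same for the moment, N m.
- current_finger_gap(): finger opening in m.
- current_grip_force(): force on a finger pad.
Only numpy, scipy, OpenCV 4.12 (cv2) and the standard library are available. Lean on these libraries where they do the work, as an engineer would, in place of code of your own. Each camera call takes 0.05 s, during which the arm holds its last target. There are 200 camera calls.

## Working session

There is one attempt and no reset: what is moved stays moved. The work goes in short steps, each a Python script; the robot and the scene stay as the last script left them, time stands still between calls to the robot, and variables do not carry over. Pictures are saved under pics/ and viewed, at most 14 in all, crops included, and the job is handed in when it is done.

```bash
mkdir -p pics; cat > h.py <<'E'
import numpy as np, cv2
from bench import *
def cloud(c):
    z=c["range_z"];K=c["intrinsics"];v,u=np.indices(z.shape)
    p=np.stack([(u-K[0,2])/K[0,0]*z,(v-K[1,2])/K[1,1]*z,z],-1)
    w=(p-c["t"])@c["R"]; w[z<=0]=np.nan
    return w
E
python3 - <<'E'
from h import *
for n in ("top","scene"):
    c=capture(n);cv2.imwrite(f"pics/{n}0.png",c["image"]);W=cloud(c)
    for q in "block_two block_six block_flat heater cooler shaker mat beaker bench_timer drum".split():
        for s in silhouettes(n,q):
            P=W[s["region"]];P=P[~np.isnan(P[:,0])]
            print(n,q,round(s["conf"],2),np.round(s["xy"]),s["region"].sum(),np.round(np.median(P,0),3) if len(P) else None, np.round(np.percentile(P,[2,98],axis=0),3).tolist() if len(P) else None)
E
```

```text
top block_two 0.77 [199. 165.] 607 [ 0.656 -0.011  0.079] [[0.623, -0.057, 0.05], [0.692, 0.038, 0.126]]
top block_six 0.83 [203. 223.] 592 [ 0.445 -0.025  0.08 ] [[0.41, -0.072, 0.053], [0.48, 0.026, 0.127]]
top block_six 0.6 [133. 250.] 255 [0.361 0.228 0.02 ] [[0.337, 0.194, -0.003], [0.389, 0.245, 0.063]]
top block_flat 0.75 [128. 193.] 608 [0.559 0.243 0.08 ] [[0.525, 0.198, 0.06], [0.596, 0.297, 0.126]]
top heater 0.59 [129. 207.] 932 [0.514 0.241 0.046] [[0.47, 0.178, 0.022], [0.613, 0.32, 0.059]]
top cooler 0.15 [125. 205.] 936 [0.513 0.24  0.045] [[0.47, 0.177, 0.005], [0.613, 0.322, 0.059]]
top shaker 0.56 [206. 239.] 1197 [ 0.443 -0.028  0.038] [[0.368, -0.1, 0.02], [0.525, 0.055, 0.07]]
top mat 0.85 [277. 198.] 1173 [ 0.546 -0.29   0.004] [[0.491, -0.358, -0.003], [0.602, -0.224, 0.011]]
top mat 0.84 [380. 230.] 1109 [ 0.421 -0.671  0.005] [[0.368, -0.738, -0.002], [0.472, -0.605, 0.013]]
top mat 0.78 [303. 246.] 598 [ 0.366 -0.381  0.003] [[0.323, -0.431, -0.003], [0.41, -0.33, 0.01]]
top mat 0.7 [323. 184.] 488 [ 0.586 -0.456  0.004] [[0.552, -0.5, -0.003], [0.622, -0.4
[... 755 characters left out ...]
65 [190. 279.] 964 [0.498 0.281 0.038] [[0.459, 0.2, 0.012], [0.603, 0.329, 0.058]]
scene cooler 0.76 [203. 224.] 592 [0.615 0.048 0.039] [[0.599, -0.089, 0.009], [0.7, 0.081, 0.058]]
scene shaker 0.91 [252. 246.] 711 [0.398 0.028 0.034] [[0.359, -0.072, 0.012], [0.504, 0.064, 0.058]]
scene mat 0.77 [269. 198.] 527 [ 0.538 -0.286  0.005] [[0.485, -0.357, -0.0], [0.593, -0.22, 0.01]]
scene mat 0.57 [275. 171.] 201 [ 0.58  -0.453  0.004] [[0.545, -0.501, -0.003], [0.62, -0.407, 0.01]]
scene bench_timer 0.51 [290. 215.] 57 [ 0.379 -0.223  0.019] [[0.36, -0.245, 0.005], [0.396, -0.207, 0.025]]
scene drum 0.55 [227. 180.] 293 [ 0.71  -0.218  0.059] [[0.692, -0.258, 0.001], [0.751, -0.202, 0.089]]
```

View pics/top0.png

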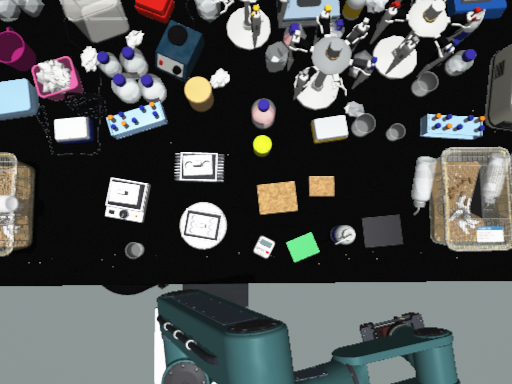

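View pics/scene0.png

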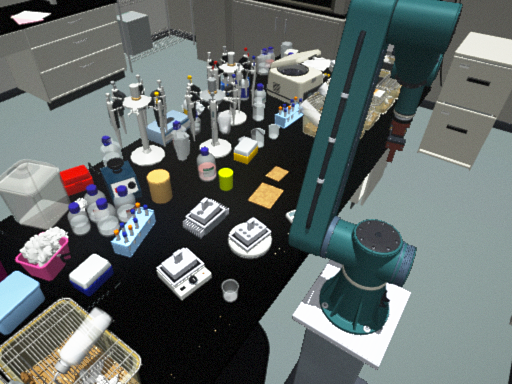

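The top view shows the heater at (128,200), cooler at (199,165), shaker at (203,225) and the large cork mat at (277,198). The small cork, green and black mats are look-alikes. Next I'll look at them from close by with the wrist camera.

```bash
cat >> h.py <<'E'
from scipy.spatial.transform import Rotation as Ro
def down(th):
    y=np.array([np.cos(th),np.sin(th),0]);z=np.array([0,0,-1.]);return Ro.from_matrix(np.c_[np.cross(y,z),y,z]).as_quat()
def pose(x,y,z,th):
    """tool down, closing line at th or th+pi: whichever leaves the last joint nearest zero"""
    best=None
    for a in (th,th+np.pi):
        q=inverse_kinematics([x,y,z],down(a))
        if q is not None and (best is None or abs(q[5])<best[0]): best=(abs(q[5]),down(a))
    return [x,y,z],best[1]
def fit(W,c,lo,hi,r=.075):
    """min-area rectangle of points with lo<z<hi within r of c: centre, size along x,y, yaw"""
    P=W.reshape(-1,3);P=P[(P[:,2]>lo)&(P[:,2]<hi)&(np.hypot(P[:,0]-c[0],P[:,1]-c[1])<r)]
    (cx,cy),(w,h),a=cv2.minAreaRect((P[:,:2]*1000).astype(np.float32))
    if a>45: a-=90;w,h=h,w
    return np.round([cx,cy,w,h,a,len(P)],1)
E
python3 - <<'E'
from h import *
for n,x,y in (("heater",.56,.243),("shaker",.445,-.025),("cooler",.656,-.011),("mat",.546,-.29)):
    # camera offset unknown: print it once
    move_ptp(*pose(x-.03,y,.33,0))
    c=capture("wrist");cv2.imwrite(f"pics/w_{n}.png",c["image"]);W=cloud(c)
    print(n,current_clock(),"cam",np.round(-c["R"].T@c["t"]-current_position(),3),np.round(current_joint_pos()[5],2))
    if n=="mat": print(fit(W,(x,y),.002,.02,.1))
    else:
        for q in ("block_two","block_six","block_flat"): print(q,[(round(s["conf"],2),np.round(s["xy"])) for s in spot_in("wrist",q)])
        print("lug",fit(W,(x,y),.11,.14),"top",fit(W,(x,y),.07,.09),"dev",fit(W,(x,y),.048,.06,.085))
E
python3 -c "
import cv2,numpy as np
I=[cv2.imread(f'pics/w_{n}.png') for n in ('heater','shaker','cooler','mat')]
m=np.vstack([np.hstack(I[:2]),np.hstack(I[2:])]);cv2.imwrite('pics/m1.png',cv2.resize(m,(800,600)))"
```

```text
heater 4.375 cam [0.    0.082 0.163] 0.31
block_two [(0.97, array([338., 307.]))]
block_six [(0.73, array([202., 311.]))]
block_flat [(0.63, array([279., 150.]))]
lug [560.4 251.5  14.4  30.1  -9.  359. ] top [ 560.7  251.4   70.1   99.9   -8.4 3920. ] dev [ 543.1  253.3  132.5  132.1  -10.5 3321. ]
shaker 5.7 cam [-0.     0.082  0.163] -0.23
block_two [(0.98, array([446., 144.]))]
block_six [(0.88, array([280., 156.])), (0.56, array([450., 281.]))]
block_flat []
lug [443.6 -20.8  14.3  30.1 -10.8 352. ] top [ 443.9  -21.1   70.2  100.4  -10.5 3224. ] dev [ 445.6  -19.4  102.1  132.3   -9.7 3578. ]
cooler 6.7583 cam [0.001 0.082 0.162] -0.13
block_two [(0.95, array([286., 155.]))]
block_six [(0.87, array([119., 166.]))]
block_flat [(0.62, array([220.,   6.]))]
lug [656.5  -5.5  13.8  29.1   1.9 351. ] top [ 6.568e+02 -6.300e+00  7.010e+01  1.004e+02  1.700e+00  3.307e+03] dev [ 6.551e+02 -7.000e+00  1.021e+02  1.325e+02 -2.000e+00  3.576e+03]
mat 8.1083 cam [-0.     0.081  0.163] -0.63
[ 545.2 -290.4  196.9  198.1  -16.6 7795. ]
```

View pics/m1.png

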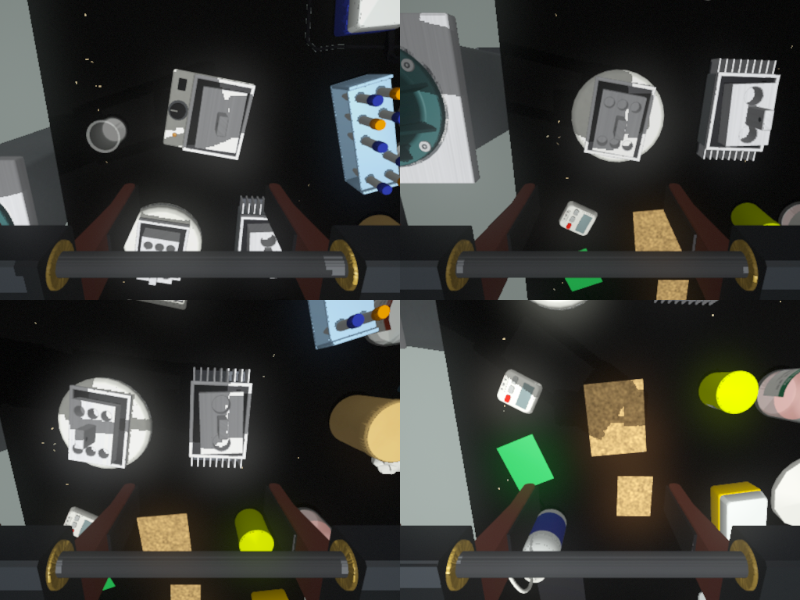

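The networks' labels match the picture: flat is on the heater, two-well on the cooler and six-well on the shaker. First I park the flat block on the mat, refitting the heater's lip without its dial.

```bash
cat >> h.py <<'E'
UP=.23
def pick(x,y,under,deg):
    th=np.radians(deg);move_ptp(*pose(x,y,UP,th));move_gripper(.06)
    servo_line([x,y,under+.037],rate=.15);move_gripper(0)
    print("gap",round(current_finger_gap(),4),"grip",round(current_grip_force(),1))
    servo_line([x,y,UP],rate=.2);print("lifted gap",round(current_finger_gap(),4),"Fz",round(current_force()[2],1),"t",round(current_clock(),1))
def place(x,y,under,deg):
    th=np.radians(deg);p,q=pose(x,y,UP,th)
    if abs(Ro.from_quat(q).inv().__mul__(Ro.from_quat(current_orientation())).magnitude())>2: q=down(th+np.pi if np.allclose(q,down(th)) else th)
    servo_line(p,q,rate=.25)
    servo_line([x,y,under+.052],rate=.15)
    hit=servo_line([x,y,under+.034],rate=.03,contact_N=3)
    print("contact",hit,"z over",np.round(current_position()[2]-under,4));move_gripper(.05)
    servo_line([x,y,UP],rate=.25);print("t",round(current_clock(),1))
E
python3 - <<'E'
from h import *
c=capture("wrist");W=cloud(c)
s=[s for s in silhouettes("wrist","mat")]
for k in s:
    ys,xs=np.nonzero(k["region"]);P=W[ys,xs];P=P[~np.isnan(P[:,0])]
    print("mat",round(k["conf"],2),np.round(k["xy"]),cv2.minAreaRect((P[:,:2]*1000).astype(np.float32)))
move_ptp(*pose(.53,.245,.33,0));c=capture("wrist");W=cloud(c)
d=np.radians(-9);u=np.array([np.cos(d),np.sin(d)])
W[((W[...,:2]-[.56,.2515])@u)<-.056]=np.nan
print("heater",fit(W,(.56,.2515),.052,.06,.085))
pick(.5605,.2515,.05,-8.6)
E
```

```text
mat 0.9 [159. 208.] ((407.8200378417969, -360.827880859375), (179.880615234375, 102.32665252685547), 23.23194122314453)
mat 0.88 [300. 252.] ((586.0429077148438, -453.2510986328125), (92.74352264404297, 72.3070297241211), 89.57627868652344)
mat 0.82 [277. 151.] ((544.7579345703125, -290.63055419921875), (109.91629791259766, 142.6186065673828), 6.0910139083862305)
mat 0.68 [206. 370.] ((416.01263427734375, -627.2372436523438), (113.32992553710938, 208.3028564453125), 3.356468677520752)
heater [ 557.8  250.6  102.1  132.   -10.4 1723. ]
gap 0.0138 grip 30.0
lifted gap 0.014 Fz -4.9 t 14.1
```

```bash
python3 - <<'E'
from h import *
place(.545,-.2906,.004,5)
pick(.6566,-.006,.05,1.8)
place(.5578,.2506,.05,-10.2)
move_ptp(*pose(.53,.245,.33,0));c=capture("wrist");W=cloud(c)
print("two",fit(W,(.558,.251),.07,.09))
cv2.imwrite("pics/c1.png",c["image"])
E
```

```text
contact True z over 0.0367
t 19.8
gap 0.0139 grip 30.0
lifted gap 0.0138 Fz -5.2 t 24.1
contact True z over 0.0367
t 28.4
two [ 558.5  250.3   70.1  100.4  -10.1 3285. ]
```

View pics/c1.png

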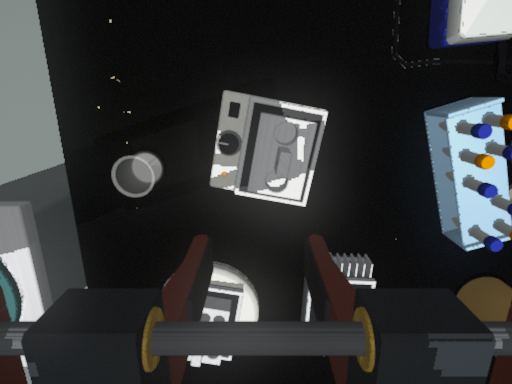

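The two-well block lies inside the heater's lip, with its centre at about (283,155) in the picture. Next is six to the cooler, then flat to the shaker.

```bash
python3 - <<'E'
from h import *
pick(.4437,-.021,.05,-10.6)
place(.6551,-.007,.05,-2)
move_ptp(*pose(.515,-.29,.33,0));c=capture("wrist");W=cloud(c)
l=fit(W,(.545,-.29),.065,.09);t=fit(W,(.545,-.29),.025,.045);print("flat on mat",l,t)
pick(t[0]/1000,t[1]/1000,.004,t[4])
place(.4456,-.0194,.05,-9.8)
move_ptp(*pose(.51,-.02,.34,0));c=capture("wrist");W=cloud(c);cv2.imwrite("pics/c2.png",c["image"])
print("six",fit(W,(.655,-.007),.07,.09),"dev",fit(W,(.655,-.007),.052,.06,.085))
print("flat",fit(W,(.4456,-.0194),.07,.09),"dev",fit(W,(.4456,-.0194),.052,.06,.085))
E
```

```text
gap 0.0139 grip 30.0
lifted gap 0.014 Fz -4.4 t 33.2
contact True z over 0.0368
t 37.2
flat on mat [ 545.2 -290.5   14.    29.8    2.8  270. ] [ 545.5 -290.8   70.   100.1    5.2 3194. ]
gap 0.0141 grip 30.0
lifted gap 0.014 Fz -5.3 t 42.7
contact True z over 0.0366
t 47.0
six [ 6.557e+02 -7.000e+00  7.100e+01  1.002e+02 -1.800e+00  3.262e+03] dev [ 6.548e+02 -6.700e+00  1.026e+02  1.320e+02 -2.000e+00  2.001e+03]
flat [ 446.4  -19.3   70.2   99.9   -9.7 3715. ] dev [ 445.6  -19.4  101.9  132.3   -9.6 1693. ]
```

View pics/c2.png

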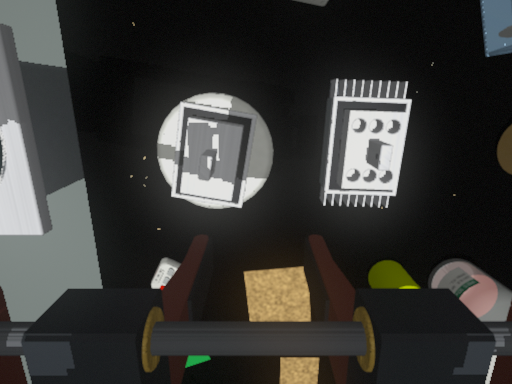

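The flat block lies in the shaker's lip at (213,152) and the six-well block in the cooler's at (372,148). Both are centred within 1 mm, and the mat is empty.

```bash
python3 -c "
from h import *
print(close_job())"
```

```text
the job is handed in; nothing more can be done
None
```

The job is done and handed in at about 48 s: the two-well block is on the heater, the six-well block on the cooler and the flat block (parked on the cork mat on the way) on the shaker, each measured within about 1 mm of its platform's centre, and the arm did not go near the beaker, timer or drum.

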